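Put the mixed-up punches back with their own dies

ROBOT

A 7-joint arm with a two-finger parallel gripper is mounted at the origin on a cart in front of the work surface, level with it; the furniture and walls round the work are solid. World frame = base frame: x ahead of the robot, y to its left, z up, the work surface at z = 0. Lengths are in m, angles in rad, forces in N, time in s.
With the tool pointing down it reaches from about 0.35 to 0.9 m from the base axis. Payload 19.9 kg.
Tool frame: the origin (TCP) lies midway between the tips of the shut fingers; the grasp point (between the pads) lies 19 mm behind it; z points along the fingers, y is the line along which they close (so a half turn about z gives the same grasp; the last joint's range is limited). The gripper opens to 94 mm and grips with 3 to 60 N. Pads are 16 mm wide; open, the fingers measure 119 mm over their backs; the gripper's body (75 mm by 177 mm) begins 78 mm behind the grasp point.
Start: joints at [1.181, 0.417, -0.01, 1.614, 0.005, 1.111, -0.053], TCP at [0.214, -0.587, 0.181] pointing down, gripper open.
Joint ranges: [-2.81, 2.81], [-0.39, 2.02], [-1.27, 1.25], [0.06, 2.57], [-1.19, 4.33], [0.19, 2], [-2.82, 2.82]. Speed limits (rad/s): [1.89, 1.89, 2.39, 2.39, 3.01, 3.01, 3.01].

INTERFACE

Orientations are given as a 3x3 rotation matrix whose columns are the frame's x, y, z axes.
In Python, from plant import r, capture, get_calibration, workorder gives the robot as it stands.
- The arm moves only by the shell command python3 -m jog 'ROWS'. ROWS is JSON, a list of rows, each a list of 3 entries, a list of its own where there are three numbers: the shift along the tool's x, y, z in mm, then the turn, a rotation vector about the tool's x, y, z in rad, then the opening, from 0 (shut) to 1 (fully open). A call has 1 to 20 rows; each row shifts and turns the commanded pose from where the row before left it, along the tool's axes as they then stand; what a row does not reach is not made up. A row lasts 1/10 s, in which the tool goes at most 50 mm and 8.59 degrees, less where a joint would pass 70% of its speed; a pose out of reach is approached as far as the arm can. A call is refused whole if a number of a shift passes 50 or a number of a turn 0.15, either way. A call with a gripper value outside its range is refused whole. The fingers move at their own pace and stop on an object; the grip force is fixed at half the most. Time passes only in rows, so rows that do not move let the fingers close. It gives the time, the measured TCP pose, the force, the opening and the grip force at its end, in the units of the state.
- r.get_obs(): the state, without advancing time (a new reading comes with each control period).
- capture(name): name is "scene" or "top"; returns the picture (480x640x3 uint8, red, green, blue); there is no depth.
- get_calibration(name): a dict with "K" (3x3 intrinsics, pixels), "k1" (the pictures are not rectified: a ray, as slopes to the right and down, at radius r is drawn at 1 + k1 r^2 times it, then the intrinsics apply), "rvec" (rotation vector, rad) and "tvec" (3), from world to camera coordinates, as OpenCV has them. Camera axes: x right, y down, z forward; pixel columns grow to the right and rows downward; lengths in m; the calibration is good to about 2 mm. A picture is of the moment at which its call begins. get_calibration takes no time and is no camera call.
- workorder.close_job(): hands the job in; it is judged then, once.
The state is a dict: "time": time; "joint_pos": joint angles; "qd": joint speeds; "joint_efforts": joint torques, N m; "eef_pos": TCP position; "ee_rot": TCP orientation; "contact_force": force on the tool from outside, world axes, zero at the start; "wrist_torque": the same for the moment, N m; "gripper_width": opening from 0.0 (shut) to 1.0 (fully open); "finger_force": force on a finger pad.
Only numpy, scipy, OpenCV 4.12 (cv2) and the standard library are available. Lean on these libraries where they do the work, as an engineer would, in place of code of your own. Each camera call takes 0.05 s, during which the arm holds its last target. There are 200 camera calls.

TASK

The four steel punches have been put back in one another's seats. Move each punch into the seat on the same base plate as the die whose hole has the punch's shape, standing upright in the dish, using the spare seat (or any clear spot) to park one on the way. Set the punches down rather than dropping them, and leave the beaker standing where it is.

Things in the scene. Friction and masses are not known exactly. Their poses are not given: they have to be found in the camera images.
- punch_round: loose plain steel punch, 55 mm tall, about 0.2 kg, standing upright: a round flange 40 mm in diameter and 10 mm high, and on it a plain round stem 26 mm in diameter, 45 mm high, the same section all the way up. Origin: centre of the underside; z up along the stem. At the start it stands in the seat of a wrong set, at any yaw.
- punch_square: loose plain steel punch, 55 mm tall, about 0.2 kg, standing upright: a round flange 40 mm in diameter and 10 mm high, and on it a square stem 26 x 26 mm (faces across own x and y), 45 mm high, the same section all the way up. Origin: centre of the underside; z up along the stem. At the start it stands in the seat of a wrong set, at any yaw.
- punch_bar: loose plain steel punch, 55 mm tall, about 0.2 kg, standing upright: a round flange 40 mm in diameter and 10 mm high, and on it a flat bar stem, 12 mm thick along its own x and 34 mm long along its own y, 45 mm high, the same section all the way up. Origin: centre of the underside; z up along the stem. At the start it stands in the seat of a wrong set, at any yaw.
- punch_cross: loose plain steel punch, 55 mm tall, about 0.2 kg, standing upright: a round flange 40 mm in diameter and 10 mm high, and on it a plus-shaped stem, two crossed ribs 12 mm thick and 34 mm from end to end, lying along its own x and y, 45 mm high, the same section all the way up. Origin: centre of the underside; z up along the stem. At the start it stands in the seat of a wrong set, at any yaw.
- seat_round (a point): floor centre of a round dish (punch seat), inner dia. 58 mm, rim 5 mm high, 4 mm thick; this floor is 8 mm above the bench. z up. Fixed on a 122 x 70 mm base plate with the die it belongs to: dark steel block 46 x 46 mm with a round hole 28 mm across, top 10 mm above the seat floor, centre 61 mm from here toward the point's -x. Any punch fits any seat at any yaw.
- seat_square (a point): floor centre of a round dish (punch seat), inner dia. 58 mm, rim 5 mm high, 4 mm thick; this floor is 8 mm above the bench. z up. Fixed on a 122 x 70 mm base plate with the die it belongs to: dark steel block 46 x 46 mm with a square hole 28 x 28 mm, top 10 mm above the seat floor, centre 61 mm from here toward the point's -x. Any punch fits any seat at any yaw.
- seat_bar (a point): floor centre of a round dish (punch seat), inner dia. 58 mm, rim 5 mm high, 4 mm thick; this floor is 8 mm above the bench. z up. Fixed on a 122 x 70 mm base plate with the die it belongs to: dark steel block 46 x 46 mm with an oblong hole 14 x 36 mm, top 10 mm above the seat floor, centre 61 mm from here toward the point's -x. Any punch fits any seat at any yaw.
- seat_cross (a point): floor centre of a round dish (punch seat), inner dia. 58 mm, rim 5 mm high, 4 mm thick; this floor is 8 mm above the bench. z up. Fixed on a 122 x 70 mm base plate with the die it belongs to: dark steel block 46 x 46 mm with a plus-shaped hole 36 mm across with arms 14 mm wide, top 10 mm above the seat floor, centre 61 mm from here toward the point's -x. Any punch fits any seat at any yaw.
- seat_spare (a point): floor centre of the spare seat: the same shallow dish (inner diameter 58 mm, rim 5 mm high, floor 8 mm above the bench) alone on a round fixed aluminium foot 76 mm in diameter, with no die; empty at the start. z up.
- beaker: loose light plastic beaker, 49 mm in diameter and 88 mm tall, standing empty on the bench among the die sets. Origin: centre of the underside; z up. Not part of the job.

How it is judged:
By the outcome, as a careful person would: the job done as asked, in the order asked, and still so for the second after the job is handed in, with the robot touching nothing.
It also fails if it takes over 136 s, if anything falls off the work surface, if the arm or the gripper's body presses on something with over 40 N, if the wrist force passes 120 N, or if a joint passes its speed limit or range.

## Working session

There is one attempt and no reset: what is moved stays moved. The work goes in short steps, Python scripts to look and compute and a shell command to move; the robot and the scene stay as the last step left them, time stands still between calls to the robot, and variables do not carry over. Pictures are saved under pics/ and viewed, at most 17 in all, crops included, and the job is handed in when it is done.

```bash
ls; mkdir -p pics; python3 - <<'E'
from plant import r,capture,get_calibration
import cv2
for n in("scene","top"):
    cv2.imwrite(f"pics/{n}0.png",cv2.cvtColor(capture(n),cv2.COLOR_RGB2BGR)); print(get_calibration(n))
o=r.get_obs(); print(o)
E
```

```text
pics
{'K': array([[455.10554214,   0.        , 317.81828202],
       [  0.        , 455.10554214, 235.63172635],
       [  0.        ,   0.        ,   1.        ]]), 'k1': -0.0155645929039163, 'rvec': array([ 2.0223388 , -0.67591575,  0.38444956]), 'tvec': array([-0.36810884,  0.25536744,  0.52484004])}
{'K': array([[440.68479618,   0.        , 319.49905596],
       [  0.        , 440.68479618, 239.93578029],
       [  0.        ,   0.        ,   1.        ]]), 'k1': -0.09012466180408402, 'rvec': array([ 2.16231804, -2.15284754,  0.12844423]), 'tvec': array([0.09885079, 0.5273224 , 0.82736218])}
{'time': 0.1, 'joint_pos': array([ 1.18051394,  0.41789266, -0.0103097 ,  1.6141014 ,  0.00469147,
        1.11067913, -0.0530289 ]), 'qd': array([-0.00091923, -0.00188575,  0.00067701, -0.00145984,  0.00058738,
        0.00017648, -0.00258439]), 'joint_efforts': array([ 1.20047527e-03, -8.52584410e+01,  6.39462434e-01, -4.26698756e+01,
       -4.90010879e-02,  1.63680024e-02,  1.78282221e-04]), 'eef_pos': array([ 0.21346982, -0.58703818,  0.1801066 ]), 'ee_rot': array([[ 9.39795884e-01,  3.41736027e-01, -4.29140417e-04],
       [ 3.41736288e-01, -9.39795391e-01,  9.65539535e-04],
       [-7.33445415e-05, -1.05406293e-03, -9.99999442e-01]]), 'contact_force': array([-0.17339994,  0.20532282,  0.60150783]), 'wrist_torque': array([-0.00780359,  0.0023383 ,  0.01146805]), 'finger_force': 0.0, 'gripper_width': 0.9997295512482723}
```

View pics/top0.png

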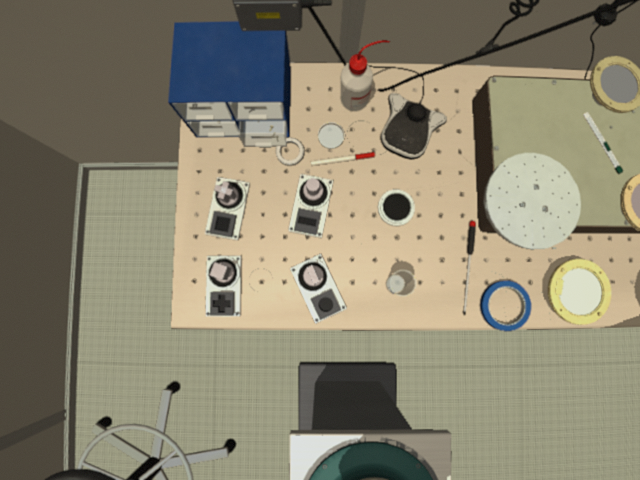

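View pics/scene0.png

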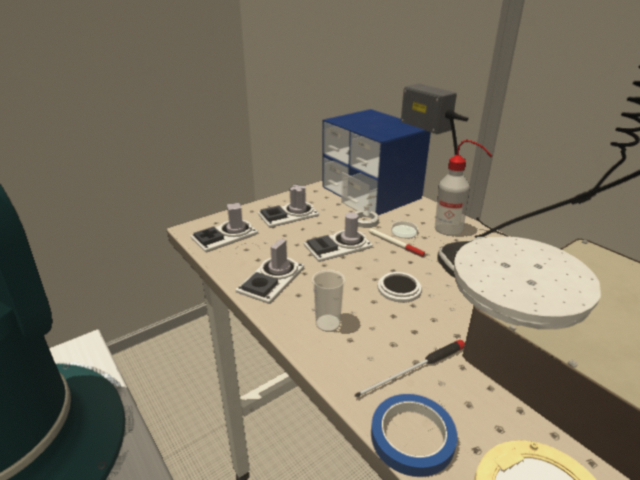

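Top view: four sets, with dies square (223,223), bar (308,221), cross (223,301) and round (323,303). The spare seat is at (397,207), and the beaker at (400,280). I'll zoom in to identify the punches.

```bash
cat > h.py <<'E'
import numpy as np,cv2
from plant import r,capture,get_calibration
def ray(n,uv):
    c=get_calibration(n);K=c['K'];R=cv2.Rodrigues(c['rvec'])[0]
    p=cv2.undistortPoints(np.array(uv,float).reshape(-1,1,2),K,np.array([c['k1'],0,0,0.]))[:,0]
    return -R.T@c['tvec'], np.c_[p,np.ones(len(p))]@R
def onplane(n,uv,z):
    C,d=ray(n,uv); return C+d*((z-C[2])/d[:,2])[:,None]
def proj(n,P):
    c=get_calibration(n); return cv2.projectPoints(np.array(P,float).reshape(-1,1,3),c['rvec'],c['tvec'],c['K'],np.array([c['k1'],0,0,0.]))[0][:,0]
E
python3 - <<'E'
from h import *
print(ray("top",[[320,240]])[0],ray("scene",[[320,240]])[0])
i=cv2.imread("pics/top0.png"); s=cv2.imread("pics/scene0.png")
tiles=[]
a=cv2.resize(i[165:325,195:345],None,fx=3.75,fy=3.75,interpolation=cv2.INTER_CUBIC)
cv2.imwrite("pics/topz.png",a)
b=cv2.resize(s[175:305,185:380],None,fx=4.1,fy=4.1,interpolation=cv2.INTER_CUBIC); cv2.imwrite("pics/scz.png",b)
E
```

```text
[0.42278165 0.09879007 0.88536138] [ 0.10145609 -0.47696567  0.48824597]
```

View pics/topz.png

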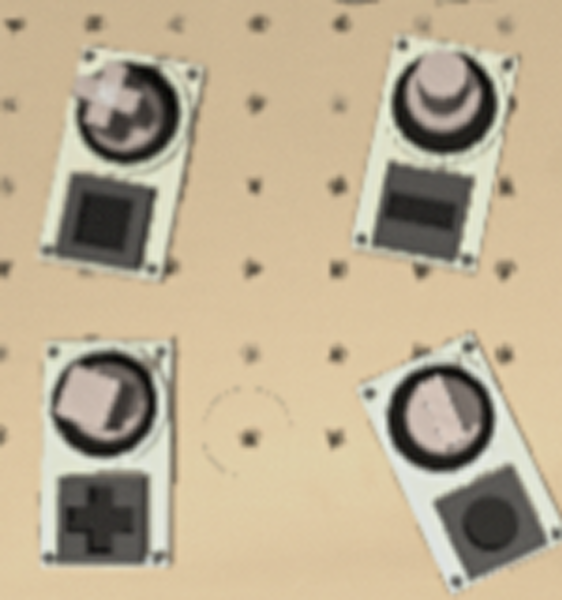

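View pics/scz.png

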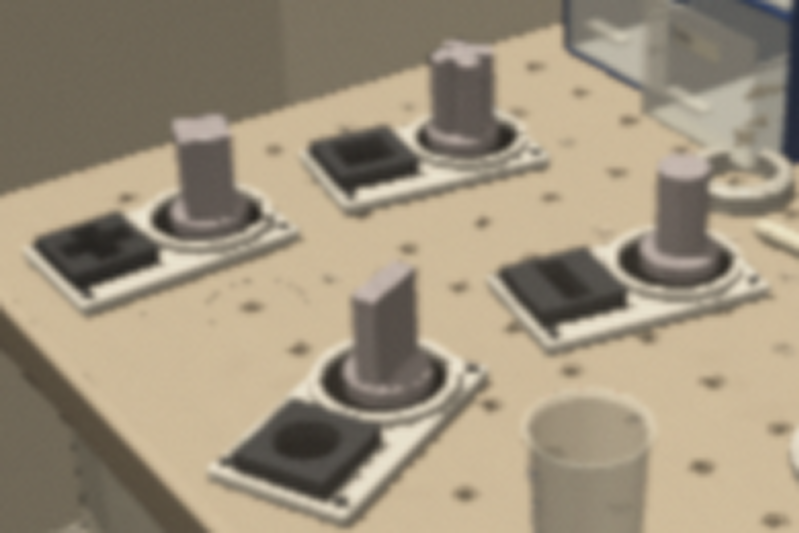

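Identified in both views: the square seat holds the cross, the cross seat holds the square, the bar seat holds the round and the round seat holds the bar. That makes two swaps. Now I'll measure.

```bash
cat > m.py <<'E'
from h import *
tz=lambda p:(np.array(p,float)+.5)/3.75-.5+[195,165]
sz=lambda p:(np.array(p,float)+.5)/4.1-.5+[185,175]
names=["Sq","Bar","Cross","Round"]
dish=onplane("top",tz([[128,112],[444,102],[104,403],[440,418]]),.013)
die=onplane("top",tz([[103,221],[422,211],[100,519],[490,522]]),.018)
tops=onplane("top",tz([[107,95],[443,75],[90,397],[432,410]]),.063)
ts=onplane("scene",sz([[462,52],[684,166],[202,130],[385,283]]),.063)
ds=onplane("scene",sz([[466,136],[675,257],[206,213],[382,373]]),.013)
for k in range(4): print(names[k],"dishTop",dish[k,:2].round(4),"dishScene",ds[k,:2].round(4),"d",np.linalg.norm(dish[k]-die[k]).round(4),"punchTop",tops[k,:2].round(4),"scene",ts[k,:2].round(4))
print("spare",onplane("top",[[397,207.5]],.013),onplane("scene",[[400,286]],.013),"beaker",onplane("scene",[[328,323]],0),onplane("top",[[401,275]],.088))
print("cab",onplane("top",[[171,102],[292,118],[190,140],[287,145]],0.).round(3)[:,:2])
E
python3 m.py
python3 - <<'E'
from h import *
i=cv2.imread("pics/top0.png")
t=[cv2.resize(i[y-20:y+20,x-20:x+20],(390,290*0+390),interpolation=cv2.INTER_CUBIC) for x,y in[(228,190),(314,190),(221,270),(314,275)]]
o=np.vstack([np.hstack(t[:2]),np.hstack(t[2:])]); o=np.clip(o.astype(float)*1.5-60,0,255).astype('uint8')
cv2.imwrite("pics/p4.png",cv2.resize(o,(600,600)))
E
```

```text
Sq dishTop [0.6214 0.2859] dishScene [0.6199 0.2851] d 0.0617 punchTop [0.6189 0.2863] scene [0.6202 0.2876]
Bar dishTop [0.6272 0.1147] dishScene [0.628  0.1162] d 0.0617 punchTop [0.6296 0.1144] scene [0.6312 0.1161]
Cross dishTop [0.464 0.294] dishScene [0.4636 0.2948] d 0.0611 punchTop [0.4646 0.2899] scene [0.4637 0.2896]
Round dishTop [0.4572 0.1158] dishScene [0.4576 0.1181] d 0.0605 punchTop [0.4592 0.1188] scene [0.4582 0.1125]
spare [[ 0.59583481 -0.05489756  0.013     ]] [[ 0.59227341 -0.0604824   0.013     ]] beaker [[ 0.44436939 -0.04861678  0.        ]] [[ 0.45672254 -0.04688764  0.088     ]]
cab [[0.828 0.422]
 [0.79  0.16 ]
 [0.742 0.376]
 [0.73  0.17 ]]
```

View pics/p4.png

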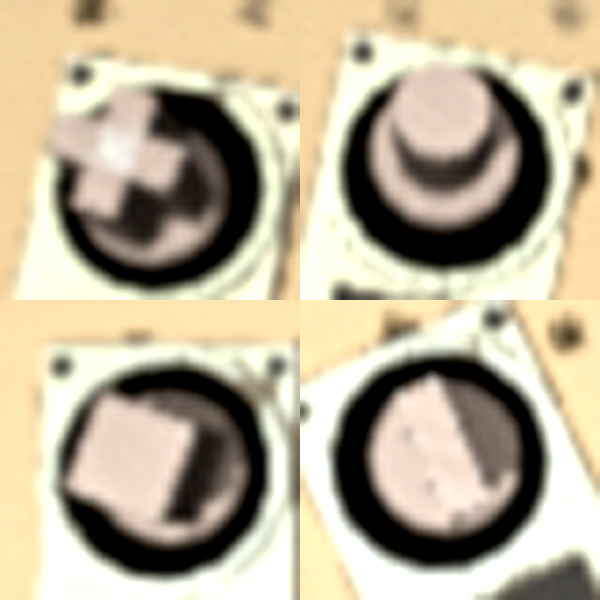

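Cross ribs lie about 20° clockwise in the image, the square's faces about 22°, and the bar's thin axis about 24° the other way. Next I'll compute tool yaws and a helper for tool-axis deltas.

```bash
cat > go.py <<'E'
import sys
from h import *
# usage: go.py x y z a  -> turn, then shift in tool axes after turn (nominal vertical tool)
x,y,z,a=map(float,sys.argv[1:]); o=r.get_obs(); R=o['ee_rot']; p=o['eef_pos']
A=np.radians(a); T=np.array([[np.cos(A),np.sin(A),0],[np.sin(A),-np.cos(A),0],[0,0,-1]])
print("turn",cv2.Rodrigues(R.T@T)[0].ravel().round(3),"shift mm",(1000*T.T@(np.array([x,y,z])-p)).round(1),"pos",p.round(4),"t",o['time'],"w",round(o['gripper_width'],3))
E
python3 - <<'E'
from h import *
def ang(c,deg):
    d=30*np.array([np.cos(np.radians(deg)),np.sin(np.radians(deg))])
    P=onplane("top",[np.array(c)-d,np.array(c)+d],.063); v=P[1]-P[0]; return np.degrees(np.arctan2(v[0],-v[1]))
q=lambda x,y,cx,cy:[cx-20+x/7.5,cy-20+y/7.5]
for n,c,d in[("cross",q(118,145,228,190),20),("square",q(131,457-300,221,270),22),("bar",q(142,149,314,275),-24.4),("round",q(142,113,314,190),0)]:
    print(n,onplane("top",[c],.063).round(4),ang(c,d))
E
python3 go.py .458 .113 .13 24
```

```text
cross [[0.6201 0.2852 0.063 ]] -20.06247581519139
square [[0.4638 0.2902 0.063 ]] -21.199196494028357
bar [[0.4575 0.113  0.063 ]] 24.654986049644158
round [[0.6287 0.1141 0.063 ]] 0.2074573897314866
turn [-0.001  0.    -0.07 ] shift mm [ 508.1 -540.1   50.1] pos [ 0.2135 -0.587   0.1801] t 0.1 w 1.0
```

```bash
python3 -m jog '[[0,[0,0,0],1]]' 2>&1 | tail -3; python3 -m jog '[[[0,0,0],[0,0,-0.07],1],[[28,-30,0],[0,0,0],1],[[28,-30,0],[0,0,0],1],[[28,-30,0],[0,0,0],1],[[28,-30,0],[0,0,0],1],[[28,-30,0],[0,0,0],1],[[28,-30,0],[0,0,0],1],[[28,-30,0],[0,0,0],1],[[28,-30,0],[0,0,0],1],[[28,-30,0],[0,0,0],1],[[28,-30,0],[0,0,0],1],[[28,-30,0],[0,0,0],1],[[28,-30,0],[0,0,0],1],[[28,-30,0],[0,0,0],1],[[28,-30,0],[0,0,0],1],[[28,-30,0],[0,0,0],1],[[28,-30,0],[0,0,0],1],[[28,-30,0],[0,0,0],1],[[28,-30,0],[0,0,0],1]]'; python3 go.py .458 .113 .03 24.5
```

```text
invalid input at $[0][0]: expected a list
time: 2.0
eef_pos: [0.4546, 0.1125, 0.1806]
ee_rot: [[0.914, 0.406, 0.0], [0.406, -0.914, -0.0], [0.0, 0.0, -1.0]]
contact_force: [0.3, -0.8, 0.1]
gripper_width: 1.0
finger_force: 0.0
turn [ 0.    -0.    -0.009] shift mm [  3.3   1.  150.6] pos [0.4546 0.1125 0.1806] t 2.0 w 1.0
```

```bash
python3 -m jog '[[[3,1,30],[0,0,-0.009],1],[[0,0,40],[0,0,0],1],[[0,0,40],[0,0,0],1],[[0,0,25],[0,0,0],1],[[0,0,14],[0,0,0],1],[[0,0,0],[0,0,0],1],[[0,0,0],[0,0,0],1]]'; python3 go.py .458 .113 .03 24.5; python3 - <<'E'
from h import *
a=capture("scene")[175:305,185:380]; b=capture("top")[165:325,195:345]
a=cv2.resize(a,(450,300),interpolation=2); b=cv2.resize(b,(281,300),interpolation=2)
cv2.imwrite("pics/g1.png",cv2.cvtColor(np.hstack([a,b]),cv2.COLOR_RGB2BGR))
E
```

```text
time: 2.7
eef_pos: [0.4581, 0.1115, 0.0325]
ee_rot: [[0.91, 0.415, 0.001], [0.415, -0.91, 0.0], [0.001, 0.0, -1.0]]
contact_force: [-0.4, 0.2, -0.0]
gripper_width: 1.0
finger_force: 0.0
turn [ 0.    -0.001  0.   ] shift mm [ 0.6 -1.4  2.5] pos [0.4581 0.1115 0.0325] t 2.7 w 1.0
```

View pics/g1.png

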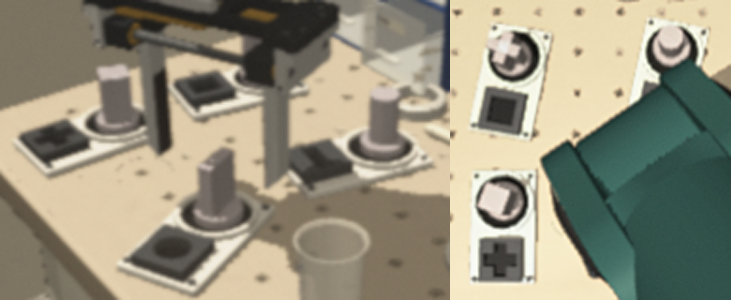

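```bash
python3 - <<'E'
from h import *
o=r.get_obs();p=o['eef_pos'];R=o['ee_rot'];print(p)
for s in(-.047,0,.047):
    u=proj("scene",[p+R[:,1]*s])[0]; print(s,((u-[185,175])*[450/195,300/130]).round())
u=proj("scene",[[.458,.113,.063]])[0];print(((u-[185,175])*[450/195,300/130]).round())
cv2.imwrite("pics/g2.png",cv2.cvtColor(cv2.resize(capture("scene")[160:310,185:385],(800,600)),cv2.COLOR_RGB2BGR))
E
```

```text
[0.4584498  0.11138651 0.03290634]
-0.047 [169. 176.]
0 [219. 192.]
0.047 [270. 208.]
[215. 158.]
```

View pics/g2.png

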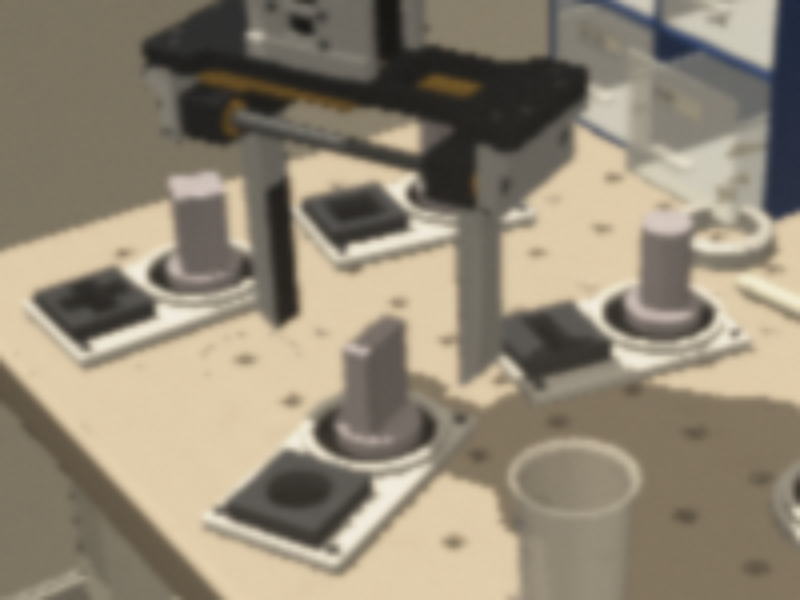

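The fingertips, at (280,327) and (465,383) in the crop, look about 10 px higher than the TCP predicts. That fits tips that retract when open. I'll close and check the width.

```bash
python3 -m jog '[[[0,-1,0],[0,0,0],0.5],[[0,0,0],[0,0,0],0.3],[[0,0,0],[0,0,0],0.3],[[0,0,0],[0,0,0],0.3]]';  python3 - <<'E'
from h import *
print(r.get_obs()['eef_pos'])
cv2.imwrite("pics/g3.png",cv2.cvtColor(cv2.resize(capture("scene")[160:310,185:385],(600,450)),cv2.COLOR_RGB2BGR))
E
```

```text
time: 3.25
eef_pos: [0.4572, 0.1122, 0.0318]
ee_rot: [[0.91, 0.415, 0.0], [0.415, -0.91, 0.0], [0.0, -0.0, -1.0]]
contact_force: [0.3, 0.3, -0.2]
gripper_width: 0.699
finger_force: 0.0
[0.45720288 0.1121589  0.03175526]
```

View pics/g3.png

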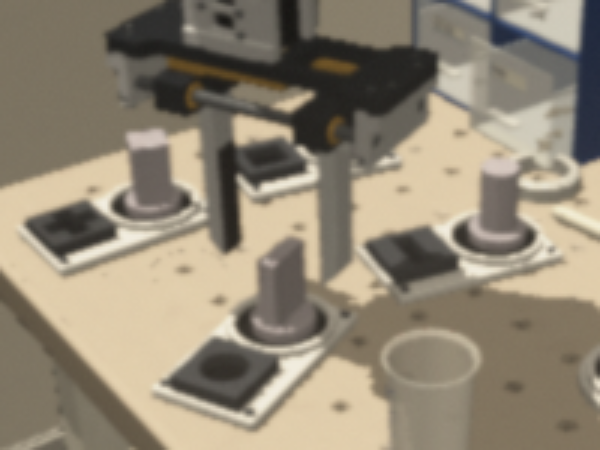

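```bash
python3 - <<'E'
from h import *
o=r.get_obs();p=o['eef_pos'];R=o['ee_rot']
b=cv2.resize(capture("top")[200:350,220:420],(800,600),interpolation=2)
for z in(.03,.128):
  for q in [(0,.0),(0,.0885),(0,-.0885),(.0375,.0885),(.0375,-.0885),(-.0375,.0885),(-.0375,-.0885)]:
    P=p+R@[*q,0];P[2]=z
    u=(proj("top",[P])[0]-[220,200])*4; cv2.circle(b,tuple(int(t) for t in u),4,(255,0,0) if z<.1 else (0,255,0),-1)
cv2.imwrite("pics/g4.png",cv2.cvtColor(b,cv2.COLOR_RGB2BGR))
E
```

```text
(no output)
```

View pics/g4.png

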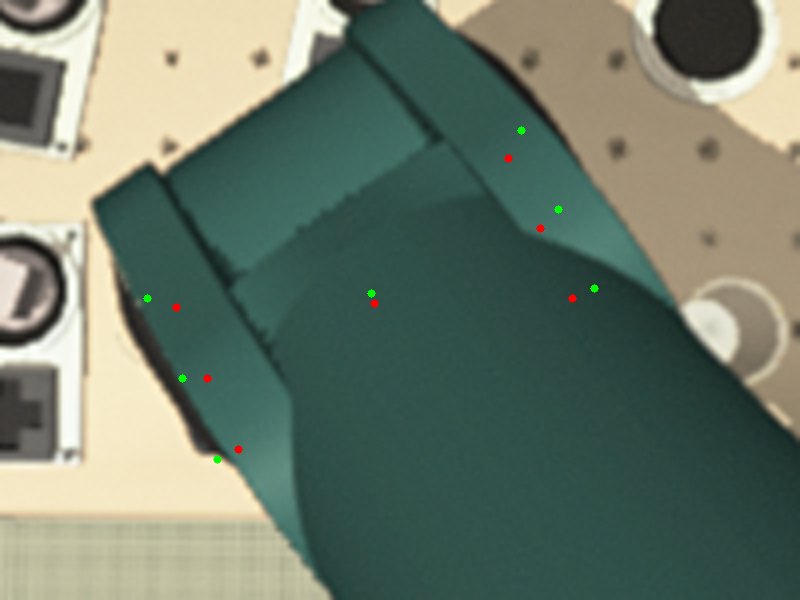

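```bash
python3 -m jog '[[[0,0,0],[0,0,0],0.35],[[0,0,0],[0,0,0],0.35],[[0,0,0],[0,0,0],0.35],[[0,0,0],[0,0,0],0.35],[[0,0,0],[0,0,0],0.35]]';  python3 - <<'E'
from h import *
cv2.imwrite("pics/g5.png",cv2.cvtColor(cv2.resize(capture("scene")[200:290,225:345],(800,600),interpolation=2),cv2.COLOR_RGB2BGR))
E
```

```text
time: 3.85
eef_pos: [0.4572, 0.1122, 0.0317]
ee_rot: [[0.91, 0.415, -0.0], [0.415, -0.91, 0.0], [-0.0, -0.0, -1.0]]
contact_force: [-0.6, -0.0, 0.9]
gripper_width: 0.353
finger_force: 0.0
```

View pics/g5.png

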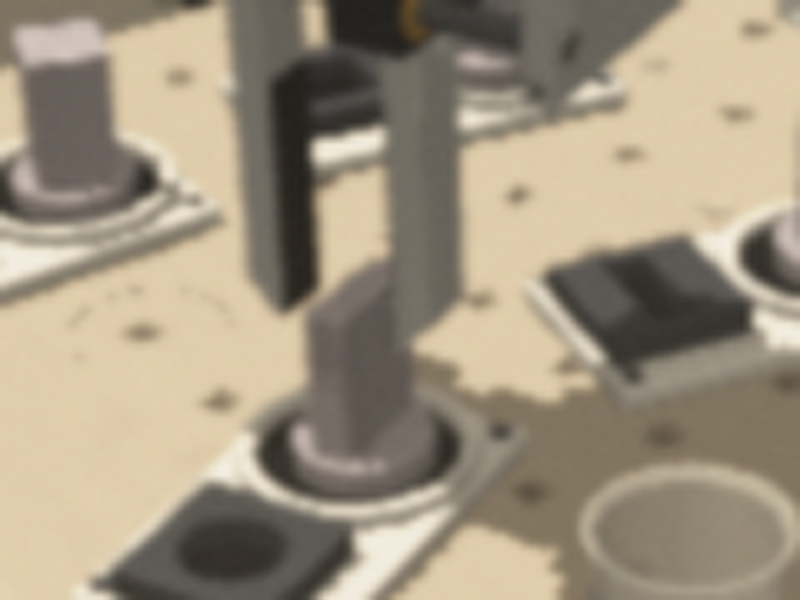

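The fingers straddle the bar but sit about 18 mm higher than nominal. I'll descend 12 mm and close gently.

```bash
python3 -m jog '[[[0,0,4],[0,0,0],0.35],[[0,0,4],[0,0,0],0.35],[[0,0,4],[0,0,0],0.35],[[0,0,0],[0,0,0],0.35],[[0,0,0],[0,0,0],0.2],[[0,0,0],[0,0,0],0.1],[[0,0,0],[0,0,0],0.0],[[0,0,0],[0,0,0],0.0],[[0,0,0],[0,0,0],0.0]]';  python3 - <<'E'
from h import *
cv2.imwrite("pics/g6.png",cv2.cvtColor(cv2.resize(capture("scene")[200:290,225:345],(800,600),interpolation=2),cv2.COLOR_RGB2BGR))
E
```

```text
time: 4.8
eef_pos: [0.4571, 0.1121, 0.0196]
ee_rot: [[0.91, 0.415, -0.0], [0.415, -0.91, -0.0], [-0.0, -0.0, -1.0]]
contact_force: [0.8, -0.3, -1.8]
gripper_width: 0.123
finger_force: 30.0
```

View pics/g6.png

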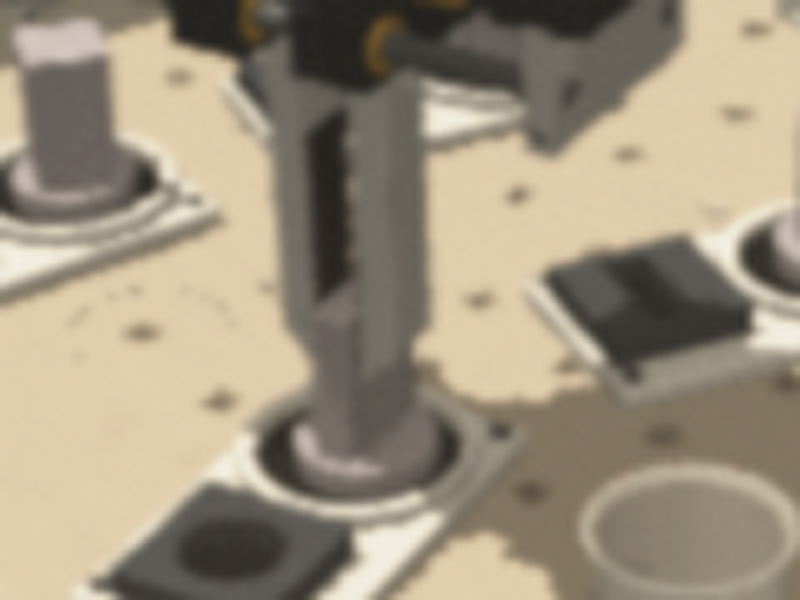

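Gripped: width 0.123 is about the 12 mm bar, centred. Lift and carry it to the spare seat.

```bash
python3 go.py .594 -.058 .13 24.5; python3 -m jog '[[[0,0,-5],[0,0,0],0],[[0,0,-15],[0,0,0],0],[[0,0,-40],[0,0,0],0],[[0,0,-40],[0,0,0],0],[[0,0,-10],[0,0,0],0]]'; python3 go.py .594 -.058 .03 24.5
```

```text
turn [-0.  0.  0.] shift mm [  54.   211.6 -110.4] pos [0.4571 0.1121 0.0196] t 4.85 w 0.125
time: 5.35
eef_pos: [0.4588, 0.1128, 0.1334]
ee_rot: [[0.91, 0.415, 0.005], [0.415, -0.91, 0.001], [0.005, 0.002, -1.0]]
contact_force: [-1.3, 1.0, -3.1]
gripper_width: 0.127
finger_force: 30.0
turn [ 0.002 -0.005  0.   ] shift mm [ 52.2 211.5 103.4] pos [0.4588 0.1128 0.1334] t 5.35 w 0.127
```

```bash
python3 -m jog '[[[5,20,0],[0,0,0],0],[[10,40,0],[0,0,0],0],[[10,40,0],[0,0,0],0],[[10,40,0],[0,0,0],0],[[10,40,0],[0,0,0],0],[[6,22,0],[0,0,0],0],[[3,10,0],[0,0,0],0],[[0,0,10],[0,0,0],0],[[0,0,30],[0,0,0],0],[[0,0,30],[0,0,0],0],[[0,0,18],[0,0,0],0],[[0,0,6],[0,0,0],0],[[0,0,3],[0,0,0],0],[[0,0,0],[0,0,0],0],[[0,0,0],[0,0,0],0]]'; python3 go.py .594 -.058 .02 24.5;  python3 - <<'E'
from h import *
a=cv2.resize(capture("scene")[230:330,340:460],(480,400),interpolation=2); b=cv2.resize(capture("top")[180:260,357:437],(320,320),interpolation=2)
o=np.zeros((400,800,3),'uint8');o[:,:480]=a;o[:320,480:]=b
cv2.imwrite("pics/g7.png",cv2.cvtColor(o,cv2.COLOR_RGB2BGR))
E
```

```text
time: 6.85
eef_pos: [0.5947, -0.0581, 0.0336]
ee_rot: [[0.91, 0.415, 0.001], [0.415, -0.91, -0.0], [0.001, 0.001, -1.0]]
contact_force: [-0.4, 0.5, -1.4]
gripper_width: 0.124
finger_force: 30.0
turn [ 0.001 -0.001  0.   ] shift mm [-0.6 -0.4 13.6] pos [ 0.5947 -0.0581  0.0336] t 6.85 w 0.124
```

View pics/g7.png

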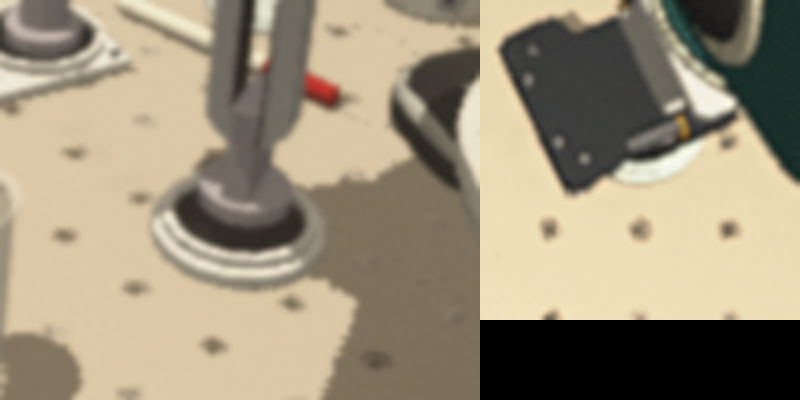

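The bar is centred over the spare dish. Lower the last 13 mm.

```bash
python3 -m jog '[[[0,0,6],[0,0,0],0],[[0,0,4],[0,0,0],0],[[0,0,2],[0,0,0],0],[[0,0,1],[0,0,0],0],[[0,0,0],[0,0,0],0],[[0,0,0],[0,0,0],0]]'; python3 -m jog '[[[0,0,0.5],[0,0,0],0],[[0,0,0],[0,0,0],0],[[0,0,0],[0,0,0],0]]'
```

```text
time: 7.55
eef_pos: [0.5942, -0.0583, 0.0196]
ee_rot: [[0.91, 0.415, -0.0], [0.415, -0.91, 0.0], [-0.0, -0.0, -1.0]]
contact_force: [-0.8, -0.4, 0.4]
gripper_width: 0.13
finger_force: 30.0
time: 7.85
eef_pos: [0.5943, -0.0582, 0.0196]
ee_rot: [[0.91, 0.415, 0.0], [0.415, -0.91, -0.0], [-0.0, 0.0, -1.0]]
contact_force: [-4.0, 0.9, 9.3]
gripper_width: 0.127
finger_force: 30.0
```

```bash
python3 -m jog '[[[0,0,0],[0,0,0],0.3],[[0,0,0],[0,0,0],0.4],[[0,0,0],[0,0,0],0.65],[[0,0,0],[0,0,0],0.65],[[0,0,-15],[0,0,0],0.65],[[0,0,-45],[0,0,0],0.65],[[0,0,-45],[0,0,0],0.65],[[0,0,-5],[0,0,0.143],0.65],[[0,0,0],[0,0,0.143],0.65],[[0,0,0],[0,0,0.142],0.65],[[5,-22,0],[0,0,0],0.65],[[9,-43,0],[0,0,0],0.65],[[9,-43,0],[0,0,0],0.65],[[9,-43,0],[0,0,0],0.65],[[4,-22,0],[0,0,0],0.65],[[0,0,0],[0,0,0],0.65],[[0,0,0],[0,0,0],0.65]]'; python3 go.py .630 .115 .02 0
```

```text
time: 9.55
eef_pos: [0.6303, 0.1148, 0.1299]
ee_rot: [[1.0, 0.001, 0.0], [0.001, -1.0, 0.0], [0.0, -0.0, -1.0]]
contact_force: [-0.7, -0.8, 0.1]
gripper_width: 0.652
finger_force: 0.0
turn [-0.    -0.     0.001] shift mm [ -0.3  -0.2 109.9] pos [0.6303 0.1148 0.1299] t 9.55 w 0.652
```

```bash
python3 -m jog '[[[0,0,20],[0,0,0],0.65],[[0,0,40],[0,0,0],0.65],[[0,0,30],[0,0,0],0.65],[[0,0,14],[0,0,0],0.65],[[0,0,6],[0,0,0],0.65],[[0,0,0],[0,0,0],0.4],[[0,0,0],[0,0,0],0.3],[[0,0,0],[0,0,0],0.2],[[0,0,0],[0,0,0],0.1],[[0,0,0],[0,0,0],0],[[0,0,0],[0,0,0],0]]'; python3 go.py .458 .117 .02 0
```

```text
time: 10.65
eef_pos: [0.6306, 0.1148, 0.0197]
ee_rot: [[1.0, -0.0, 0.001], [-0.0, -1.0, 0.0], [0.001, -0.0, -1.0]]
contact_force: [-0.7, 1.2, 4.8]
gripper_width: 0.272
finger_force: 29.9
turn [-0.    -0.001 -0.   ] shift mm [-172.6   -2.2   -0.3] pos [0.6306 0.1148 0.0197] t 10.65 w 0.272
```

```bash
python3 -m jog '[[[0,0,-8],[0,0,0],0],[[0,0,-30],[0,0,0],0],[[0,0,-30],[0,0,0],0],[[-10,0,-8],[0,0,0],0],[[-30,-1,0],[0,0,0],0],[[-40,-1,0],[0,0,0],0],[[-40,0,0],[0,0,0],0],[[-35,0,0],[0,0,0],0],[[-15,0,0],[0,0,0],0],[[-3,0,15],[0,0,0],0],[[0,0,30],[0,0,0],0],[[0,0,16],[0,0,0],0],[[0,0,7],[0,0,0],0],[[0,0,4],[0,0,0],0],[[0,0,2],[0,0,0],0],[[0,0,1],[0,0,0],0],[[0,0,0.5],[0,0,0],0],[[0,0,0],[0,0,0],0],[[0,0,0],[0,0,0],0]]'; python3 go.py .458 .117 .02 0
```

```text
time: 12.55
eef_pos: [0.4575, 0.1167, 0.0199]
ee_rot: [[1.0, -0.0, 0.0], [-0.0, -1.0, 0.0], [0.0, -0.0, -1.0]]
contact_force: [-0.3, 0.5, -2.2]
gripper_width: 0.27
finger_force: 29.9
turn [-0. -0. -0.] shift mm [ 0.5 -0.3 -0.1] pos [0.4575 0.1167 0.0199] t 12.55 w 0.27
```

```bash
python3 -m jog '[[[0,0,0.7],[0,0,0],0],[[0,0,0],[0,0,0],0],[[0,0,0],[0,0,0],0.4],[[0,0,0],[0,0,0],0.6],[[0,0,0],[0,0,0],0.6],[[0,0,0],[0,0,0],0.6],[[0,0,-15],[0,0,0],0.6],[[0,0,-45],[0,0,0],0.6],[[0,0,-45],[0,0,0],0.6],[[0,0,-6],[0,0,-0.143],0.6],[[0,0,0],[0,0,-0.143],0.6],[[0,0,0],[0,0,-0.142],0.6],[[6,24,0],[0,0,0],0.6],[[10,42,0],[0,0,0],0.6],[[10,42,0],[0,0,0],0.6],[[10,42,0],[0,0,0],0.6],[[10,42,0],[0,0,0],0.6],[[6,24,0],[0,0,0],0.6],[[0,0,0],[0,0,0],0.6],[[0,0,0],[0,0,0],0.6]]'; python3 go.py .5942 -.0582 .0195 24.5;  python3 - <<'E'
from h import *
a=cv2.resize(capture("scene")[175:325,185:435],(800,480),interpolation=2)
cv2.imwrite("pics/g8.png",cv2.cvtColor(a,cv2.COLOR_RGB2BGR))
E
```

```text
time: 14.55
eef_pos: [0.5939, -0.058, 0.1295]
ee_rot: [[0.91, 0.415, -0.001], [0.415, -0.91, 0.001], [-0.0, -0.001, -1.0]]
contact_force: [-0.4, 0.3, 0.2]
gripper_width: 0.6
finger_force: 0.0
turn [-0.001  0.    -0.   ] shift mm [  0.2   0.3 110. ] pos [ 0.5939 -0.058   0.1295] t 14.55 w 0.6
```

View pics/g8.png

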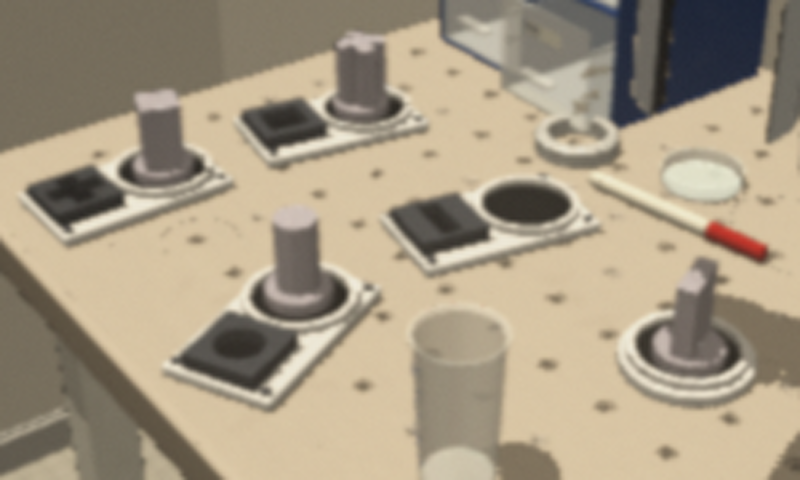

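Round (295,290) stands in its seat, and the bar is upright in the spare (690,345). Pick the bar up again and put it in its own seat.

```bash
python3 -m jog '[[[0,0,20],[0,0,0],0.6],[[0,0,40],[0,0,0],0.6],[[0,0,30],[0,0,0],0.6],[[0,0,14],[0,0,0],0.6],[[0,0,6],[0,0,0],0.6],[[0,0,0],[0,0,0],0.4],[[0,0,0],[0,0,0],0.3],[[0,0,0],[0,0,0],0.2],[[0,0,0],[0,0,0],0.1],[[0,0,0],[0,0,0],0],[[0,0,0],[0,0,0],0],[[0,0,0],[0,0,0],0]]'; python3 go.py .6275 .1155 .02 24.5
```

```text
time: 15.8
eef_pos: [0.5943, -0.0582, 0.0201]
ee_rot: [[0.91, 0.415, 0.0], [0.415, -0.91, 0.0], [0.0, 0.0, -1.0]]
contact_force: [-0.4, 0.9, 3.0]
gripper_width: 0.122
finger_force: 30.0
turn [ 0. -0.  0.] shift mm [ 1.023e+02 -1.443e+02  1.000e-01] pos [ 0.5943 -0.0582  0.0201] t 15.8 w 0.122
```

```bash
python3 -m jog '[[[0,0,-8],[0,0,0],0],[[0,0,-30],[0,0,0],0],[[0,0,-30],[0,0,0],0],[[5,-7,-8],[0,0,0],0],[[18,-25,0],[0,0,0],0],[[25,-35,0],[0,0,0],0],[[25,-35,0],[0,0,0],0],[[19,-28,0],[0,0,0],0],[[8,-11,0],[0,0,0],0],[[2,-3,15],[0,0,0],0],[[0,0,30],[0,0,0],0],[[0,0,16],[0,0,0],0],[[0,0,7],[0,0,0],0],[[0,0,4],[0,0,0],0],[[0,0,2],[0,0,0],0],[[0,0,1],[0,0,0],0],[[0,0,0.5],[0,0,0],0],[[0,0,0.5],[0,0,0],0],[[0,0,0],[0,0,0],0],[[0,0,0],[0,0,0],0]]'; python3 go.py .6275 .1155 .02 24.5
```

```text
time: 17.8
eef_pos: [0.6274, 0.1151, 0.0201]
ee_rot: [[0.91, 0.415, 0.0], [0.415, -0.91, 0.0], [0.0, -0.0, -1.0]]
contact_force: [-1.2, 0.4, -0.9]
gripper_width: 0.126
finger_force: 30.0
turn [-0. -0.  0.] shift mm [ 0.3 -0.3  0.1] pos [0.6274 0.1151 0.0201] t 17.8 w 0.126
```

```bash
python3 -m jog '[[[0,0,0.8],[0,0,0],0],[[0,0,0],[0,0,0],0],[[0,0,0],[0,0,0],0.3],[[0,0,0],[0,0,0],0.5],[[0,0,0],[0,0,0],0.6],[[0,0,0],[0,0,0],0.7],[[0,0,-15],[0,0,0],0.7],[[0,0,-45],[0,0,0],0.7],[[0,0,-45],[0,0,0],0.7],[[0,0,-6],[0,0,0.13],0.7],[[0,0,0],[0,0,0.13],0.7],[[0,0,0],[0,0,0.13],0.7],[[0,0,0],[0,0,0.13],0.7],[[0,0,0],[0,0,0.13],0.7],[[0,0,0],[0,0,0.126],0.7]]'; python3 go.py .62 .286 .02 -20
```

```text
time: 19.3
eef_pos: [0.6274, 0.1153, 0.1314]
ee_rot: [[0.938, -0.346, 0.001], [-0.346, -0.938, 0.0], [0.001, -0.001, -1.0]]
contact_force: [1.2, -0.3, -0.1]
gripper_width: 0.704
finger_force: 0.0
turn [-0.001 -0.001 -0.004] shift mm [ -65.3 -157.9  111.4] pos [0.6274 0.1153 0.1314] t 19.3 w 0.704
```

```bash
python3 -m jog '[[[-8,-19,0],[0,0,0],0.7],[[-16,-40,0],[0,0,0],0.7],[[-16,-40,0],[0,0,0],0.7],[[-16,-38,0],[0,0,0],0.7],[[-9,-21,0],[0,0,0],0.7],[[0,0,10],[0,0,0],0.7],[[0,0,30],[0,0,0],0.7],[[0,0,40],[0,0,0],0.7],[[0,0,20],[0,0,0],0.7],[[0,0,10],[0,0,0],0.7],[[0,0,0],[0,0,0],0.6],[[0,0,0],[0,0,0],0.5],[[0,0,0],[0,0,0],0.4],[[0,0,0],[0,0,0],0.3],[[0,0,0],[0,0,0],0.2],[[0,0,0],[0,0,0],0],[[0,0,0],[0,0,0],0]]'; python3 go.py .594 -.058 .02 -20
```

```text
time: 21.0
eef_pos: [0.6207, 0.2861, 0.0211]
ee_rot: [[0.94, -0.341, 0.001], [-0.341, -0.94, 0.001], [0.001, -0.001, -1.0]]
contact_force: [0.5, 0.6, 6.7]
gripper_width: 0.359
finger_force: 29.9
turn [-0.001 -0.001  0.001] shift mm [ 92.6 332.5   1.1] pos [0.6207 0.2861 0.0211] t 21.0 w 0.359
```

```bash
python3 -m jog '[[[0,0,-8],[0,0,0],0],[[0,0,-30],[0,0,0],0],[[0,0,-35],[0,0,0],0],[[0,0,-27],[0,0,0],0],[[4,16,0],[0,0,0],0],[[10,36,0],[0,0,0],0],[[12,44,0],[0,0,0],0],[[12,44,0],[0,0,0],0],[[12,44,0],[0,0,0],0],[[12,44,0],[0,0,0],0],[[12,44,0],[0,0,0],0],[[11,36,0],[0,0,0],0],[[6,19,0],[0,0,0],0],[[2,5,0],[0,0,0],0],[[0,0,15],[0,0,0],0],[[0,0,35],[0,0,0],0],[[0,0,25],[0,0,0],0],[[0,0,12],[0,0,0],0],[[0,0,5],[0,0,0],0],[[0,0,0],[0,0,0],0]]'; python3 go.py .594 -.058 .0215 -20
```

```text
time: 23.0
eef_pos: [0.5942, -0.0573, 0.0279]
ee_rot: [[0.94, -0.34, -0.0], [-0.34, -0.94, 0.0], [-0.001, -0.0, -1.0]]
contact_force: [0.1, -0.2, -1.5]
gripper_width: 0.356
finger_force: 29.9
turn [-0.     0.001  0.002] shift mm [0.  0.8 6.4] pos [ 0.5942 -0.0573  0.0279] t 23.0 w 0.356
```

```bash
python3 -m jog '[[[0,0,3],[0,0,0],0],[[0,0,2],[0,0,0],0],[[0,0,1],[0,0,0],0],[[0,0,0.5],[0,0,0],0],[[0,0,0.5],[0,0,0],0],[[0,0,0],[0,0,0],0],[[0,0,0],[0,0,0],0]]'; python3 -m jog '[[[0,0,0],[0,0,0],0.5],[[0,0,0],[0,0,0],0.5],[[0,0,0],[0,0,0],0.6],[[0,0,0],[0,0,0],0.7],[[0,0,-15],[0,0,0],0.7],[[0,0,-45],[0,0,0],0.7],[[0,0,-45],[0,0,0],0.7],[[0,0,-5],[0,0,0.017],0.7],[[0,0,0],[0,0,0],0.7]]'; python3 go.py .464 .290 .02 -21
```

```text
time: 23.7
eef_pos: [0.5943, -0.058, 0.0213]
ee_rot: [[0.94, -0.341, 0.0], [-0.341, -0.94, 0.0], [0.0, -0.0, -1.0]]
contact_force: [-0.3, 0.1, -1.8]
gripper_width: 0.357
finger_force: 29.9
time: 24.6
eef_pos: [0.5952, -0.0581, 0.1334]
ee_rot: [[0.934, -0.358, 0.003], [-0.358, -0.934, -0.001], [0.003, -0.001, -1.0]]
contact_force: [-0.5, 0.7, -1.1]
gripper_width: 0.696
finger_force: 0.0
turn [-0.001 -0.003  0.001] shift mm [-247.2 -278.   113.4] pos [ 0.5952 -0.0581  0.1334] t 24.6 w 0.696
```

```bash
python3 -m jog '[[[-15,-17,0],[0,0,0],0.7],[[-30,-34,0],[0,0,0],0.7],[[-30,-34,0],[0,0,0],0.7],[[-30,-34,0],[0,0,0],0.7],[[-30,-34,0],[0,0,0],0.7],[[-30,-34,0],[0,0,0],0.7],[[-30,-34,0],[0,0,0],0.7],[[-30,-34,0],[0,0,0],0.7],[[-18,-20,0],[0,0,0],0.7],[[-3,-3,0],[0,0,0],0.7],[[0,0,0],[0,0,0],0.7],[[0,0,0],[0,0,0],0.7]]'; python3 go.py .464 .290 .02 -21; python3 - <<'E'
from h import *
a=cv2.resize(capture("scene")[175:325,185:435],(800,480),interpolation=2)
cv2.imwrite("pics/g9.png",cv2.cvtColor(a,cv2.COLOR_RGB2BGR))
E
```

```text
time: 25.8
eef_pos: [0.464, 0.2882, 0.1306]
ee_rot: [[0.934, -0.358, -0.001], [-0.358, -0.934, -0.001], [-0.0, 0.001, -1.0]]
contact_force: [-1.3, 0.3, -0.1]
gripper_width: 0.7
finger_force: 0.0
turn [0.001 0.    0.   ] shift mm [ -0.7  -1.7 110.6] pos [0.464  0.2882 0.1306] t 25.8 w 0.7
```

View pics/g9.png

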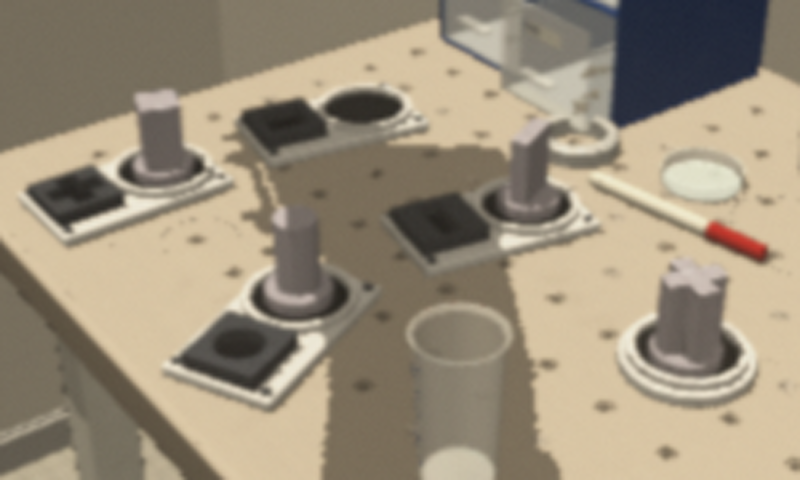

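Bar (525,200) and round (295,290) are in their own seats, and the cross is parked in the spare. Pick up the square.

```bash
python3 -m jog '[[[-1,-2,20],[0,0,0],0.7],[[0,0,40],[0,0,0],0.7],[[0,0,30],[0,0,0],0.7],[[0,0,14],[0,0,0],0.7],[[0,0,6],[0,0,0],0.7],[[0,0,0],[0,0,0],0.6],[[0,0,0],[0,0,0],0.5],[[0,0,0],[0,0,0],0.4],[[0,0,0],[0,0,0],0.3],[[0,0,0],[0,0,0],0.2],[[0,0,0],[0,0,0],0.1],[[0,0,0],[0,0,0],0]]'; python3 go.py .6207 .2857 .02 -21
```

```text
time: 27.05
eef_pos: [0.4638, 0.2919, 0.0215]
ee_rot: [[0.934, -0.357, 0.0], [-0.357, -0.934, 0.0], [0.0, -0.0, -1.0]]
contact_force: [0.3, -0.1, 5.2]
gripper_width: 0.276
finger_force: 29.8
turn [-0.    -0.     0.001] shift mm [148.7 -50.5   1.5] pos [0.4638 0.2919 0.0215] t 27.05 w 0.276
```

```bash
python3 -m jog '[[[0,0,-8],[0,0,0],0],[[0,0,-30],[0,0,0],0],[[0,0,-30],[0,0,0],0],[[7,-2,-8],[0,0,0],0],[[26,-9,0],[0,0,0],0],[[36,-12,0],[0,0,0],0],[[36,-12,0],[0,0,0],0],[[30,-11,0],[0,0,0],0],[[12,-4,0],[0,0,0],0],[[2,0,15],[0,0,0],0],[[0,0,30],[0,0,0],0],[[0,0,16],[0,0,0],0],[[0,0,7],[0,0,0],0],[[0,0,4],[0,0,0],0],[[0,0,2],[0,0,0],0],[[0,0,1],[0,0,0],0],[[0,0,0.5],[0,0,0],0],[[0,0,0.5],[0,0,0],0],[[0,0,0],[0,0,0],0],[[0,0,0],[0,0,0],0]]'; python3 go.py .594 -.058 .02 -20
```

```text
time: 29.05
eef_pos: [0.6208, 0.2854, 0.0216]
ee_rot: [[0.934, -0.357, 0.001], [-0.357, -0.934, 0.0], [0.0, -0.001, -1.0]]
contact_force: [0.5, 0.3, 2.2]
gripper_width: 0.277
finger_force: 29.8
turn [-0.001 -0.    -0.016] shift mm [ 92.3 331.8   1.6] pos [0.6208 0.2854 0.0216] t 29.05 w 0.277
```

```bash
python3 -m jog '[[[0,0,0.4],[0,0,0],0],[[0,0,0],[0,0,0],0.4],[[0,0,0],[0,0,0],0.5],[[0,0,0],[0,0,0],0.6],[[0,0,0],[0,0,0],0.7],[[0,0,-15],[0,0,0],0.7],[[0,0,-45],[0,0,0],0.7],[[0,0,-45],[0,0,-0.016],0.7],[[4,16,-5],[0,0,0],0.7],[[10,36,0],[0,0,0],0.7],[[12,44,0],[0,0,0],0.7],[[12,44,0],[0,0,0],0.7],[[12,44,0],[0,0,0],0.7],[[12,44,0],[0,0,0],0.7],[[12,44,0],[0,0,0],0.7],[[11,36,0],[0,0,0],0.7],[[6,19,0],[0,0,0],0.7],[[1,5,0],[0,0,0],0.7],[[0,0,0],[0,0,0],0.7],[[0,0,0],[0,0,0],0.7]]'; python3 go.py .5943 -.058 .021 -20
```

```text
time: 31.05
eef_pos: [0.5935, -0.0566, 0.131]
ee_rot: [[0.94, -0.341, 0.0], [-0.341, -0.94, 0.001], [-0.0, -0.001, -1.0]]
contact_force: [0.2, 0.7, -0.5]
gripper_width: 0.701
finger_force: 0.0
turn [-0.001  0.     0.002] shift mm [  1.2   1.  110. ] pos [ 0.5935 -0.0566  0.131 ] t 31.05 w 0.701
```

```bash
python3 -m jog '[[[1,1,20],[0,0,0],0.7],[[0,0,40],[0,0,0],0.7],[[0,0,30],[0,0,0],0.7],[[0,0,14],[0,0,0],0.7],[[0,0,6],[0,0,0],0.7],[[0,0,0],[0,0,0],0.6],[[0,0,0],[0,0,0],0.5],[[0,0,0],[0,0,0],0.4],[[0,0,0],[0,0,0],0.3],[[0,0,0],[0,0,0],0.2],[[0,0,0],[0,0,0],0.1],[[0,0,0],[0,0,0],0]]'; python3 go.py .464 .2942 .02 -20
```

```text
time: 32.25
eef_pos: [0.5947, -0.0595, 0.0215]
ee_rot: [[0.94, -0.342, 0.001], [-0.342, -0.94, -0.0], [0.001, -0.0, -1.0]]
contact_force: [-0.4, 0.1, 8.0]
gripper_width: 0.361
finger_force: 29.9
turn [-0.    -0.001 -0.   ] shift mm [-243.8 -287.6    1.5] pos [ 0.5947 -0.0595  0.0215] t 32.25 w 0.361
```

```bash
python3 -m jog '[[[0,0,-8],[0,0,0],0],[[0,0,-30],[0,0,0],0],[[0,0,-35],[0,0,0],0],[[0,0,-27],[0,0,0],0],[[-13,-15,0],[0,0,0],0],[[-28,-33,0],[0,0,0],0],[[-30,-36,0],[0,0,0],0],[[-30,-36,0],[0,0,0],0],[[-30,-36,0],[0,0,0],0],[[-30,-36,0],[0,0,0],0],[[-30,-36,0],[0,0,0],0],[[-28,-33,0],[0,0,0],0],[[-17,-20,0],[0,0,0],0],[[-6,-6,0],[0,0,0],0],[[-2,0,15],[0,0,0],0],[[0,0,35],[0,0,0],0],[[0,0,25],[0,0,0],0],[[0,0,12],[0,0,0],0],[[0,0,5],[0,0,0],0],[[0,0,0],[0,0,0],0]]'; python3 go.py .464 .2942 .0215 -20
```

```text
time: 34.25
eef_pos: [0.4632, 0.2935, 0.029]
ee_rot: [[0.94, -0.342, -0.0], [-0.342, -0.94, -0.0], [-0.0, 0.0, -1.0]]
contact_force: [0.5, 0.2, -2.4]
gripper_width: 0.357
finger_force: 29.9
turn [ 0.  0. -0.] shift mm [ 0.5 -1.   7.5] pos [0.4632 0.2935 0.029 ] t 34.25 w 0.357
```

```bash
python3 -m jog '[[[0,0,3],[0,0,0],0],[[0,0,2],[0,0,0],0],[[0,0,1],[0,0,0],0],[[0,0,0.7],[0,0,0],0],[[0,0,0.6],[0,0,0],0],[[0,0,0],[0,0,0],0],[[0,0,0.4],[0,0,0],0],[[0,0,0],[0,0,0],0]]'; python3 -m jog '[[[0,0,0],[0,0,0],0.5],[[0,0,0],[0,0,0],0.5],[[0,0,0],[0,0,0],0.6],[[0,0,0],[0,0,0],0.7],[[0,0,-15],[0,0,0],0.7],[[0,0,-45],[0,0,0],0.7],[[0,0,-45],[0,0,0],0.7],[[0,0,-30],[0,0,0],0.7],[[0,0,0],[0,0,0],0.7],[[0,0,0],[0,0,0],0.7]]'; python3 - <<'E'
from h import *
a=cv2.resize(capture("scene")[175:335,185:435],(800,512),interpolation=2)
cv2.imwrite("pics/g10.png",cv2.cvtColor(a,cv2.COLOR_RGB2BGR))
E
```

```text
time: 35.05
eef_pos: [0.4631, 0.2937, 0.0215]
ee_rot: [[0.94, -0.342, 0.0], [-0.342, -0.94, 0.0], [0.0, -0.0, -1.0]]
contact_force: [-1.6, -1.9, 5.0]
gripper_width: 0.359
finger_force: 29.9
time: 36.05
eef_pos: [0.4631, 0.2937, 0.1571]
ee_rot: [[0.94, -0.342, 0.001], [-0.342, -0.94, 0.001], [0.001, -0.001, -1.0]]
contact_force: [0.7, -0.5, 0.4]
gripper_width: 0.699
finger_force: 0.0
```

View pics/g10.png

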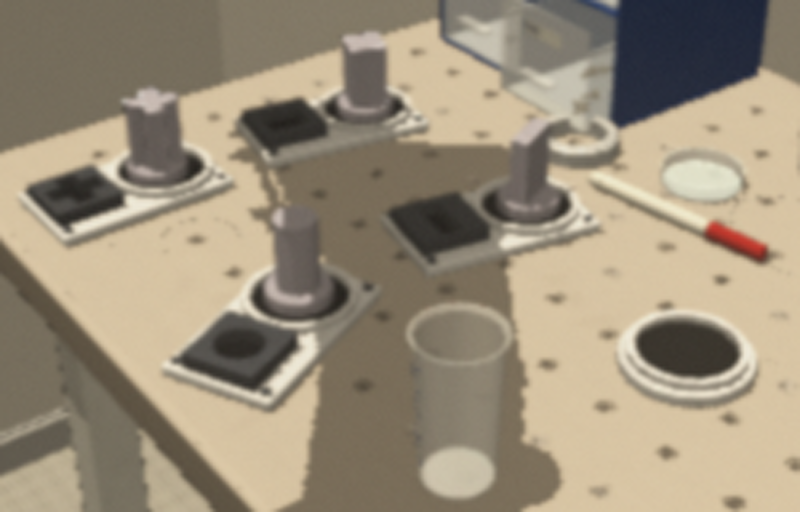

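All four punches stand in their own seats: cross (155,165), square (365,100), bar (525,205), round (295,290). The spare is empty, the beaker is where it was, and the gripper is clear. Handing in.

```bash
python3 -c "
from plant import workorder
print(workorder.close_job())"
```

```text
the job is handed in; nothing more can be done
None
```

All four punches are standing upright in their matching seats, the spare seat is empty, the beaker is where it was, and the job was handed in at about 36 s of the 136 s allowed.

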